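# Shut the loaded organiser and draw the ruler out of its half-covered well

## Task

The organiser's front tray has been loaded and its lid left open, leaning back over the ruler well. Shut the lid fully first, then draw the ruler out of the well without jamming it: it is longer than the well's mouth, so raise its free end and bring it out on the slant from under the cover. Finish while holding the ruler still in the gripper, all of it at least 5 cm clear above the organiser, with the lid still shut and the other things on the desk left where they were.

Things in the scene. Friction and masses are not known exactly. Their poses are not given: they have to be found in the camera images.
- organiser: Light wooden desk organiser, 242 x 242 mm, 62 mm high, walls and floor 6 mm thick, fixed to the desk. Origin: centre of its underside; z up, x from front (robot side at yaw 0) to back, y to the left. Front tray, under the hinged lid: x -115 to -31 mm, holds small things. Divider: x -31 to -25. Ruler well behind it: inside x -25 to 115, y -115 to 115, floor at z 6, walls to z 62 mm.
- mouth (a point): Centre of the well's mouth, level with the organiser's top (organiser frame x 45, y -56, z 62 mm). The mouth is open upward, y -115 to 3 mm (118 mm long), 140 mm wide in x. A fixed 5 mm cover (underside z 57, top z 62 mm) closes the well's left half, y 3 to 115 mm.
- lid (a joint): Lid of the front tray: wooden board, 91 (front to back) x 238 x 6 mm, hinged on the divider's top (organiser frame x -28, z 62 mm, axis along y). 0 = shut, top at z 68 mm, reaching to x -121 mm; positive = open (rad), 1.57 upright, at most 1.95, leaning back over the well. Friction hinge: stays at any angle, moves at about 0.1 N m; may be pushed from either side.
- lid_edge (a point): Middle of the lid's free edge, 93 mm from the hinge, where a small finger tab sits; turns with the lid.
- ruler: Loose 20 cm aluminium ruler, flat bar 30 mm wide (x), 210 mm long (y), 8 mm thick (z), about 45 g, black marks on top. Origin: centre of its underside. It lies flat on the well's floor, long side along the organiser's y within 0.08 rad, its -y half under the mouth, its +y half under the cover; grasp across its 30 mm width.
- ruler_open_end (a point): Middle of the ruler's -y end, 105 mm from its centre, at half thickness; the end that lies under the open mouth at the start.
- ruler_covered_end (a point): Middle of the ruler's +y end, 105 mm from its centre, at half thickness; the end that lies under the cover at the start.
- stapler: Bystander: dark stapler, 148 x 36 mm and 52 mm high, origin at the centre of its underside. Leave alone.
- tape_roll: Bystander: roll of tan tape lying flat, 98 mm across and 25 mm high, origin at the centre of its underside. Leave alone.
- mint_tin: Bystander: flat tin, 47 x 64 x 18 mm, origin at the centre of its underside. Leave alone.

How it is judged:
By the outcome, as a careful person would: the job done as asked, in the order asked, and still so for the second after the job is handed in, while the arm keeps its last pose, push and grip.
It also fails if it takes over 48 s, if anything falls off the work surface, if the arm or the gripper's body presses on something with over 40 N, if the wrist force passes 120 N, or if a joint passes its speed limit or range.

## Robot

A 6-joint arm with a two-finger parallel gripper is mounted at the origin on a cart in front of the work surface, level with it; the furniture and walls round the work are solid. World frame = base frame: x ahead of the robot, y to its left, z up, the work surface at z = 0. Lengths are in m, angles in rad, forces in N, time in s.
With the tool pointing down it reaches from about 0.35 to 0.775 m from the base axis. Payload 7.3 kg.
Tool frame: the origin (TCP) lies at the centre of the arm's flange, where the gripper is bolted on; the fingertips stand 178 mm ahead of it and the grasp point (between the pads) lies 159 mm ahead of it (tip_extent is the distance from the TCP to the fingertips, in m); z points along the fingers, y is the line along which they close (so a half turn about z gives the same grasp; the last joint's range is limited). The gripper opens to 92 mm and grips with 3 to 60 N. Pads are 19 mm wide; open, the fingers measure 130 mm over their backs; the gripper's body (75 mm by 190 mm) begins 47 mm behind the grasp point.
Start: joints at [1.127, 0.342, 1.524, -0, 1.275, -0.146], TCP at [0.154, 0.502, 0.405] pointing down, gripper open.
Joint ranges: [-2.53, 2.53], [-0.77, 2.02], [0.04, 2.7], [-1, 4.14], [0.28, 2.66], [-3.11, 3.11]. Speed limits (rad/s): [2.57, 2.57, 3.14, 3.14, 3.14, 3.14].

## Interface

Orientations are given as [roll, pitch, yaw] about the fixed x, y, z axes, in that order (R = Rz(yaw) Ry(pitch) Rx(roll)).
In Python, from cell import * gives the robot as it stands.
- The arm moves only by the tool arm_command, never from a script. Its arguments are lists of equal length, an entry for each row: "xyz": the shift along the world's x, y, z in mm, a list of three; "spin": the turn about the world's z in degrees. In form: {"xyz": [[tx, ty, tz], ...], "spin": [spin, ...]}. A call has 1 to 20 rows; each row shifts and turns the commanded pose from where the row before left it; what a row does not reach is not made up. A row lasts 1/10 s, in which the tool goes at most 50 mm and 8.59 degrees, less where a joint would pass 70% of its speed; a pose out of reach is approached as far as the arm can. A call with a gripper value outside its range is refused whole. "jaw" is the opening, from -1 (shut) to 1 (fully open), set as the call begins (left out, the last holds). The fingers move at their own pace and stop on an object; "squeeze" is the grip in N (left out, the last holds). Time passes only in rows, so rows that do not move let the fingers close. It gives the time, the measured TCP pose, the force, the opening and the grip force at its end, in the units of the state.
- observe(): the state, without advancing time (a new reading comes with each control period).
- read_camera(name): name is "side" or "top" or "wrist"; returns a dict with "img" (420x560x3 uint8, red, green, blue), "depth" (420x560 float32, m along the optical axis (not along the pixel's ray), 0 where there is no reading), "fx", "fy", "cx", "cy" (pixels), "world_from_camera" (4x4, takes a point from camera to world coordinates). Camera axes: x right, y up, looking along -z (the intrinsics and any distortion apply to the point x, -y, -z); pixel columns grow to the right and rows downward; lengths in m; the calibration is good to about 2 mm. A picture is of the moment at which its call begins.
- hand_in(): hands the job in; it is judged then, once.
The state is a dict: "time": time; "qpos": joint angles; "qvel": joint speeds; "joint_efforts": joint torques, N m; "tool_pos": TCP position; "tool_rot": TCP orientation; "contact_force": force on the tool from outside, world axes, zero at the start; "torque": the same for the moment, N m; "opening": finger opening in m; "grip_force": force on a finger pad.
Only numpy, scipy, OpenCV 4.12 (cv2) and the standard library are available. Lean on these libraries where they do the work, as an engineer would, in place of code of your own. Each camera call takes 0.05 s, during which the arm holds its last target. There are 200 camera calls.

## Working session

There is one attempt and no reset: what is moved stays moved. The work goes in short steps, Python scripts to look and compute and a tool call to move; the robot and the scene stay as the last step left them, time stands still between calls to the robot, and variables do not carry over. Pictures are saved under pics/ and viewed, at most 10 in all, crops included, and the job is handed in when it is done.

Besides the shell and the picture viewer there is one more tool, called after "Request:" by a JSON object that holds its "api" and its "payload". arm_command: Moves the arm, as the interface text tells. Its arguments: {"type":"object","properties":{"xyz":{"type":"array","items":{"type":"array","items":{"type":"number"}}},"spin":{"type":"array","items":{"type":"number"}},"jaw":{"type":"number"},"squeeze":{"type":"number"}},"required":["xyz","spin"]}

```bash
mkdir -p pics; ls
cat > h.py <<'E'
from cell import *
import numpy as np, cv2
def snap(n,f):
    c=read_camera(n); cv2.imwrite(f'pics/{f}.png',c['img'][:,:,::-1]); np.savez(f'pics/{f}.npz',**c); return c
def pt(c,u,v):
    d=float(c['depth'][int(v),int(u)]); p=np.array([(u-c['cx'])/c['fx']*d,-(v-c['cy'])/c['fy']*d,-d,1]); return (c['world_from_camera']@p)[:3]
E
python3 - <<'E'
from h import *
s=observe(); print({k:np.round(v,3) for k,v in s.items()})
a=snap('top','t0');b=snap('side','s0')
for c in(a,b): print(c['fx'],c['cx'],c['cy'],[k for k in c],np.round(c['world_from_camera'],3))
E
```

```text
pics
{'time': np.float64(0.0), 'qpos': array([ 1.127,  0.343,  1.525, -0.   ,  1.275, -0.146]), 'qvel': array([ 0.   , -0.001,  0.001,  0.001,  0.   ,  0.   ]), 'joint_efforts': array([-3.0000e-03, -4.3125e+01, -2.4422e+01,  7.1000e-02,  5.6000e-02,
       -0.0000e+00]), 'tool_pos': array([0.154, 0.502, 0.404]), 'tool_rot': array([-3.14 , -0.   ,  2.844]), 'contact_force': array([ 0.162, -0.085, -0.51 ]), 'torque': array([ 0.031, -0.029,  0.019]), 'grip_force': np.float64(0.0), 'opening': np.float64(0.092)}
428.34170604823936 274.99875201588276 212.0682503835259 ['img', 'depth', 'fx', 'fy', 'cx', 'cy', 'world_from_camera'] [[-0.022  0.994 -0.111  0.39 ]
 [-1.    -0.023 -0.008  0.089]
 [-0.011  0.111  0.994  1.134]
 [ 0.     0.     0.     1.   ]]
503.79848968509737 281.1509652960883 206.9200605455414 ['img', 'depth', 'fx', 'fy', 'cx', 'cy', 'world_from_camera'] [[ 0.642  0.581 -0.501 -0.175]
 [-0.767  0.494 -0.41  -0.463]
 [ 0.01   0.647  0.762  1.128]
 [ 0.     0.     0.     1.   ]]
```

View pics/t0.png

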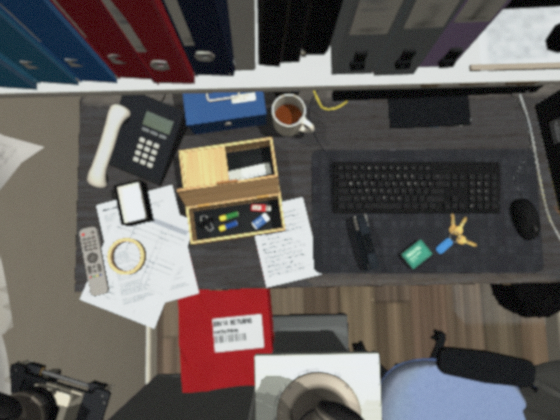

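View pics/s0.png

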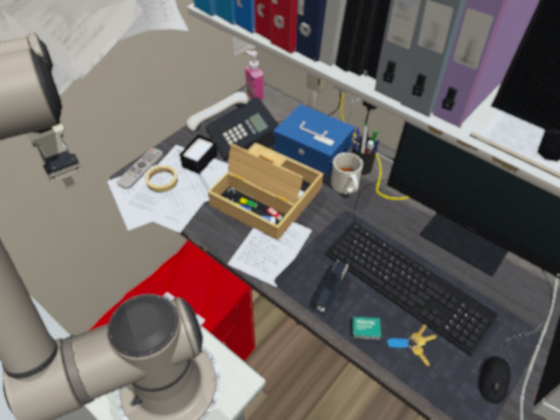

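Top view: organiser at about px (178–285, 140–243), lid open leaning back, mouth at px (228–272, 145–178); tape, phone, mug and blue box are around it. Side view: the same, with the lid hiding the well. A shelf stands behind.

Run:
```python
from h import *
a=np.load('pics/t0.npz')
im=a['img'][130:255,165:325,::-1]; cv2.imwrite('pics/t0c.png',cv2.resize(im,None,fx=5,fy=4.8,interpolation=cv2.INTER_CUBIC)[:600])
for n,(u,v) in dict(shelf=(230,87),shelf2=(300,80),binder=(200,60),bluebox=(225,115),mug=(290,100),keyb=(400,180),phone=(150,140),desk=(300,220)).items(): print(n,np.round(pt(a,u,v),3))
```

```text
shelf [0.694 0.169 0.41 ]
shelf2 [0.705 0.046 0.408]
binder [0.714 0.21  0.474]
bluebox [0.756 0.218 0.089]
mug [0.802 0.053 0.062]
keyb [ 0.591 -0.231  0.024]
phone [0.706 0.418 0.055]
desk [0.39  0.089 1.134]
```

View pics/t0c.png

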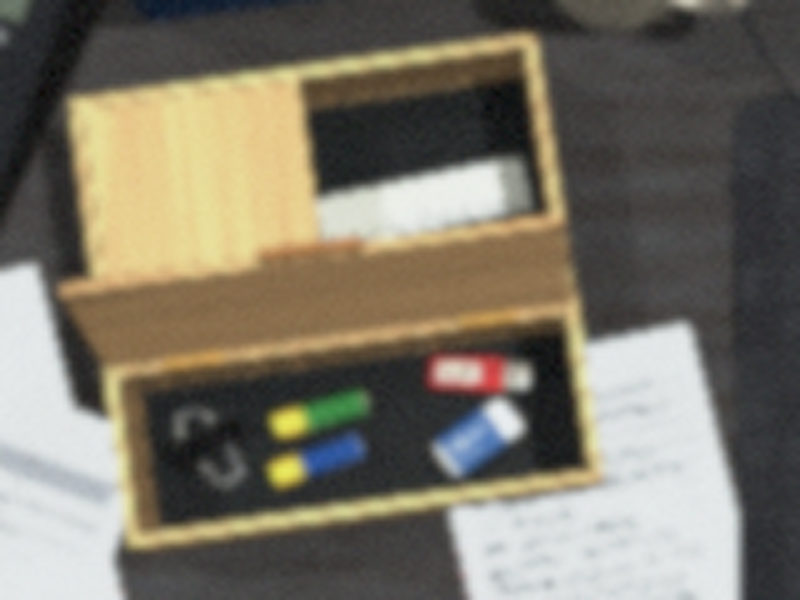

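Enlarged top view: the organiser's rim corners, in crop px, are (130,545), (600,480), (537,37) and (72,100). The ruler is the white bar at (320–525, 160–235), close to the lid side, with its open end near (525,180).

```bash
cat >> h.py <<'E'
def ray(c,u,v,z):
    d=c['world_from_camera'][:3,:3]@np.array([(u-c['cx'])/c['fx'],-(v-c['cy'])/c['fy'],-1.]); o=c['world_from_camera'][:3,3]
    return o+d*(z-o[2])/d[2]
E
python3 - <<'E'
from h import *
a=np.load('pics/t0.npz')
P=[ray(a,165+u/5,130+v/4.8,.062) for u,v in[(130,545),(600,480),(537,37),(72,100)]]
P=np.array(P);print(P.round(4)); 
print('dep',[np.round(pt(a,165+u/5,130+v/4.8),3) for u,v in[(190,180),(400,520),(100,250),(420,200),(300,250),(400,120)]])
L=np.array([[-121,121],[-121,-121],[121,-121],[121,121]])/1e3
c=P[:,:2].mean(0);Q=P[:,:2]-c
psi=np.arctan2((L[:,0]*Q[:,1]-L[:,1]*Q[:,0]).sum(),(L*Q).sum());print('org',c,psi,np.linalg.norm(np.roll(Q,-1,0)-Q,axis=1))
R=np.array([[np.cos(psi),-np.sin(psi)],[np.sin(psi),np.cos(psi)]])
for z in(.014,): print('ruler pts org',[((ray(a,165+u/5,130+v/4.8,z)[:2]-c)@R*1e3).round(1) for u,v in[(318,195),(520,155),(530,205)]])
for p in[(-.028,0),(.06,-.06),(.01,-.082)]: print(p,c+R@p)
# depth cloud: heights within shelf zone
H,W=a['depth'].shape
for r in range(70,110,5): print(r,[pt(a,u,r).round(3)[[0,2]].tolist() for u in(210,260)])
E
```

```text
[[0.4356 0.3099 0.062 ]
 [0.4643 0.0739 0.062 ]
 [0.7024 0.1004 0.062 ]
 [0.6738 0.3397 0.062 ]]
dep [array([0.628, 0.279, 0.065]), array([0.449, 0.179, 0.003]), array([0.592, 0.325, 0.064]), array([0.626, 0.165, 0.011]), array([0.572, 0.211, 0.157]), array([0.39 , 0.089, 1.134])]
org [0.56901061 0.20598175] 0.11876015566039418 [0.23778113 0.23957828 0.2410188  0.23999252]
ruler pts org [array([61.5,  6.2]), array([  68.5, -103.4]), array([  39.8, -104.8])]
(-0.028, 0) [0.54120783 0.20266427]
(0.06, -0.06) [0.63569686 0.15351324]
(0.01, -0.082) [0.58865563 0.12574414]
70 [[0.718, 0.43], [0.726, 0.405]]
75 [[0.716, 0.412], [0.715, 0.41]]
80 [[0.708, 0.411], [0.707, 0.409]]
85 [[0.7, 0.408], [0.698, 0.408]]
90 [[0.693, 0.401], [0.693, 0.396]]
95 [[0.81, 0.089], [0.806, 0.09]]
100 [[0.793, 0.098], [0.793, 0.091]]
105 [[0.784, 0.089], [0.779, 0.092]]
```

Run:
```python
from h import *
a=np.load('pics/t0.npz')
for r in range(106,142,2): print(r,[pt(a,u,r).round(3).tolist() for u in(235,250,262,275,290)])
s=np.load('pics/s0.npz')
im=s['img'][95:245,180:380,::-1]; cv2.imwrite('pics/s0c.png',cv2.resize(im,None,fx=4,fy=4,interpolation=cv2.INTER_CUBIC))
```

```text
106 [[0.779, 0.193, 0.089], [0.777, 0.155, 0.092], [0.776, 0.125, 0.092], [0.787, 0.092, 0.061], [0.797, 0.052, 0.03]]
108 [[0.773, 0.193, 0.09], [0.774, 0.155, 0.086], [0.771, 0.125, 0.092], [0.785, 0.092, 0.051], [0.791, 0.052, 0.033]]
110 [[0.769, 0.193, 0.087], [0.767, 0.155, 0.091], [0.767, 0.125, 0.088], [0.785, 0.092, 0.037], [0.785, 0.052, 0.034]]
112 [[0.762, 0.193, 0.092], [0.763, 0.155, 0.089], [0.761, 0.125, 0.091], [0.781, 0.092, 0.031], [0.78, 0.052, 0.032]]
114 [[0.758, 0.193, 0.09], [0.758, 0.155, 0.088], [0.756, 0.125, 0.091], [0.776, 0.092, 0.031], [0.774, 0.053, 0.034]]
116 [[0.753, 0.193, 0.088], [0.753, 0.155, 0.087], [0.756, 0.126, 0.074], [0.77, 0.093, 0.032], [0.768, 0.053, 0.034]]
118 [[0.747, 0.193, 0.091], [0.752, 0.156, 0.075], [0.757, 0.126, 0.056], [0.765, 0.093, 0.032], [0.765, 0.053, 0.027]]
120 [[0.748, 0.195, 0.074], [0.753, 0.158, 0.055], [0.757, 0.127, 0.041], [0.74, 0.093, 0.09], [0.758, 0.053, 0.032]]
122 [[0.747, 0.196, 0.062], [0.753, 0.159, 0.038], [0.757, 0.128, 0.024], [0.738, 0.093, 0.079], [0.753, 0.053, 0.03]]
124 [[0.748, 0.198, 0.04], [
[... 347 characters left out ...]
 0.001], [0.744, 0.162, -0.002], [0.743, 0.129, -0.002], [0.741, 0.094, 0.003], [0.723, 0.055, 0.058]]
132 [[0.739, 0.203, -0.0], [0.738, 0.162, -0.0], [0.737, 0.129, 0.002], [0.736, 0.094, 0.002], [0.722, 0.054, 0.044]]
134 [[0.733, 0.203, 0.001], [0.733, 0.162, -0.001], [0.732, 0.129, -0.0], [0.731, 0.094, -0.003], [0.724, 0.054, 0.019]]
136 [[0.728, 0.203, -0.002], [0.726, 0.162, 0.002], [0.726, 0.129, 0.0], [0.724, 0.094, 0.004], [0.724, 0.053, -0.001]]
138 [[0.721, 0.202, 0.003], [0.721, 0.162, -0.001], [0.721, 0.129, -0.001], [0.719, 0.094, 0.003], [0.719, 0.053, -0.0]]
140 [[0.716, 0.203, 0.001], [0.716, 0.162, 0.0], [0.697, 0.127, 0.06], [0.714, 0.094, -0.001], [0.712, 0.053, 0.002]]
```

View pics/s0c.png

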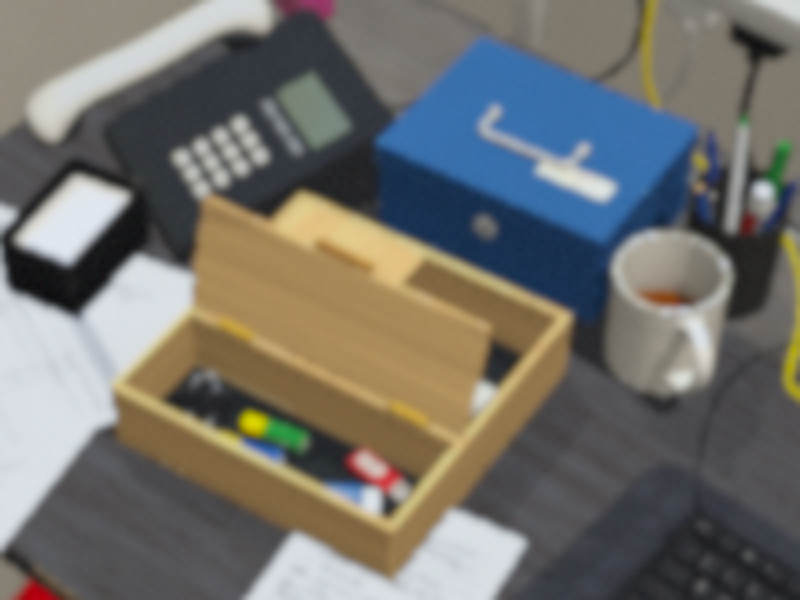

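Enlarged side view: the lid (px 195–490, 200–430) leans back with its tab at (345,255), and the ruler's end shows at (483,395). The blue box and mug stand close behind the back wall. First move: close the fingers and go over the well behind the lid.

Request:
{"api": "arm_command", "payload": {"xyz": [[33,-21.5,-2.5],[33,-21.5,-2.5],[33,-21.5,-2.5],[33,-21.5,-2.5],[33,-21.5,-2.5],[33,-21.5,-2.5],[33,-21.5,-2.5],[33,-21.5,-2.5],[33,-21.5,-2.5],[33,-21.5,-2.5],[33,-21.5,-2.5],[33,-21.5,-2.5],[33,-21.5,-2.5],[33,-21.5,-2.5],[0,0,0],[0,0,0]], "spin": [1.7,1.7,1.7,1.7,1.7,1.7,1.7,1.7,1.7,1.7,1.7,1.7,1.7,1.7,0,0], "jaw": -1}}

```text
time: 1.7
tool_pos: [0.6163, 0.2002, 0.3686]
tool_rot: [3.141, -0.002, -3.026]
contact_force: [-0.7, 0.3, -0.9]
opening: 0.0006
grip_force: 0.0
```

Request:
{"api": "arm_command", "payload": {"xyz": [[0,0,-20],[0,0,-20],[0,0,-20],[0,0,-20],[0,0,0],[-15,-1.8,0],[-15,-1.8,0],[-15,-1.8,0],[-15,-1.8,0],[0,0,0]], "spin": [0,0,0,0,0,0,0,0,0,0]}}

```text
time: 2.7
tool_pos: [0.5546, 0.1944, 0.2915]
tool_rot: [3.141, 0.001, -3.023]
contact_force: [-0.0, -0.3, -0.1]
opening: 0.0004
grip_force: 0.0
```

Run:
```python
from h import *
c=snap('side','s1'); s=observe(); print(s['tool_pos'].round(4),s['contact_force'].round(1))
im=c['img'][60:260,130:400,::-1]; cv2.imwrite('pics/s1c.png',cv2.resize(im,None,fx=2.9,fy=2.9,interpolation=cv2.INTER_CUBIC))
```

```text
[0.5555 0.1944 0.2913] [0.4 0.4 0.6]
```

View pics/s1c.png

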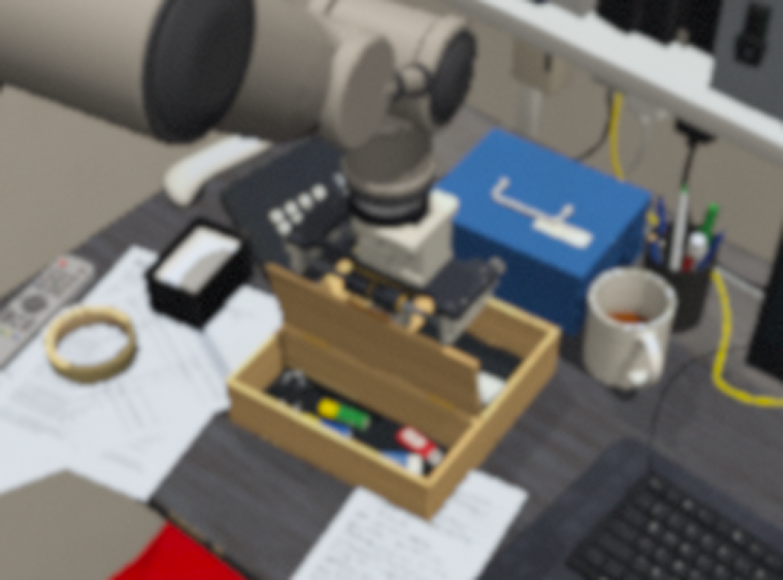

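The lid is about upright, with the gripper behind its middle (gripper at px (380,290) in the crop). Next: fold it over and down.

Request:
{"api": "arm_command", "payload": {"xyz": [[-12,-1.5,0],[-13,-1.5,0],[-7,-0.8,-4],[-6,-0.7,-4],[-5,-0.6,-5],[-5,-0.6,-5],[-4,-0.4,-6],[-3,-0.4,-7],[-2,-0.2,-6],[-1,-0.1,-5],[0,0,0]], "spin": [0,0,0,0,0,0,0,0,0,0,0]}}

```text
time: 3.85
tool_pos: [0.4977, 0.1868, 0.2468]
tool_rot: [-3.142, -0.002, -3.024]
contact_force: [0.0, -0.4, 0.2]
opening: 0.0003
grip_force: 0.0
```

Request:
{"api": "arm_command", "payload": {"xyz": [[0,0,-2],[0,0,-1],[0,0,-1],[0,0,0]], "spin": [0,0,0,0]}}

```text
time: 4.25
tool_pos: [0.4978, 0.1869, 0.246]
tool_rot: [3.142, 0.001, -3.024]
contact_force: [-7.1, -1.8, 19.7]
opening: 0.0006
grip_force: 10.0
```

The 20 N reaction with the tips at z ≈ 68 mm means the lid is down. Now I'll lift, turn the jaws across the ruler, and look with the wrist camera.

Request:
{"api": "arm_command", "payload": {"xyz": [[0,0,20],[0,0,25],[10,-5,10],[13,-5,0],[13,-5,0],[13,-5,0],[13,-5,0],[13,-5,0],[13,-6,0],[12,-7,0],[12,-7,0],[0,0,0]], "spin": [0,-6.4,-8.4,-8.4,-8.4,-8.4,-8.4,-8.4,-8.4,-8.4,-8.4,-8], "jaw": 0.2}}

```text
time: 5.45
tool_pos: [0.6112, 0.1359, 0.2986]
tool_rot: [3.141, 0.0, 1.681]
contact_force: [-0.3, 1.2, -0.7]
opening: 0.0553
grip_force: 0.0
```

Run:
```python
from h import *
c=snap('wrist','w1');t=snap('top','t1'); s=observe(); print(s['tool_pos'].round(4),s['tool_rot'].round(3),s['time'])
print(c['world_from_camera'].round(3))
a=c['img'][:,:,::-1]; b=cv2.resize(t['img'][130:255,165:325,::-1],(537,420),interpolation=cv2.INTER_CUBIC)
o=np.hstack([a,b]);o=cv2.resize(o,(800,int(420*800/o.shape[1])));cv2.imwrite('pics/w1v.png',o); print(o.shape)
```

```text
[0.6102 0.1366 0.2985] [-3.141 -0.     1.687] 5.55
[[ 0.994 -0.104 -0.032  0.602]
 [ 0.109  0.953  0.284  0.212]
 [ 0.001 -0.286  0.958  0.278]
 [ 0.     0.     0.     1.   ]]
(306, 800, 3)
```

View pics/w1v.png

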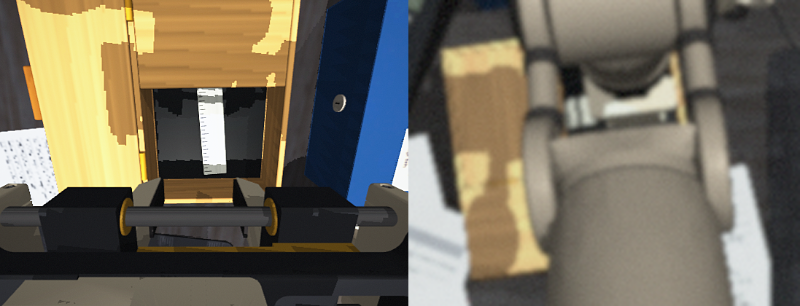

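Wrist view (left): the lid is shut on the left, and the ruler is the white strip at view px (198–226, 88–175), entering under the cover. Top view (right): the arm hides the mouth, and the lid is flat. I'll fit the ruler's outline from depth and colour.

Run:
```python
from h import *
c=dict(np.load('pics/w1.npz')); im=c['img'].astype(int)
m=np.zeros((420,560),np.uint8); m[118:250,205:360]=1
g=((im.min(2)>110)&(im.max(2)-im.min(2)<45)&(m>0)).astype(np.uint8)
g=cv2.morphologyEx(g,cv2.MORPH_CLOSE,np.ones((7,7)))
n,l,st,_=cv2.connectedComponentsWithStats(g); k=1+st[1:,4].argmax(); print(st[k])
ys,xs=np.where(l==k); box=cv2.boxPoints(cv2.minAreaRect(np.c_[xs,ys].astype(np.float32)));
P=np.array([pt(c,u,v) for u,v in zip(xs,ys)]); print('z med',np.median(P[:,2]),np.percentile(P[:,2],[5,95]))
o=np.array([.569,.206]);psi=.1188;R=np.array([[np.cos(psi),-np.sin(psi)],[np.sin(psi),np.cos(psi)]])
P2=np.array([ray(c,u,v,.014)[:2] for u,v in zip(xs,ys)]); Q=(P2-o)@R*1e3
for y0 in range(-115,10,12):
    q=Q[(Q[:,1]>=y0)&(Q[:,1]<y0+12)]
    if len(q): print(y0,len(q),np.percentile(q[:,0],[1,50,99]).round(1))
print('ymin/max',Q[:,1].min(),Q[:,1].max())
# two-view check: the end's corners in the top picture
t=np.load('pics/t0.npz')
for u,v in[(520,155),(530,205)]: print([(np.array(ray(t,165+u/5,130+v/4.8,z)[:2]-o)@R*1e3).round(1).tolist() for z in(.006,.014,.022)])
# organiser check from wrist: cover edge & walls
for z in(.062,): print([((ray(c,u/.729,v/.729,z)[:2]-o)@R*1e3).round(1).tolist() for u,v in[(140,88),(285,88),(264,180),(146,180)]])
```

```text
[ 270  121   40  119 3911]
z med 0.0135942277415122 [0.01235813 0.01477393]
-115 31 [41.  50.5 68.4]
-103 363 [40.  54.2 68.6]
-91 395 [39.1 54.1 68.3]
-79 415 [38.2 52.2 67.9]
-67 431 [37.4 52.  66.7]
-55 434 [36.5 51.  65.5]
-43 443 [35.2 50.  65.2]
-31 482 [34.1 49.  64. ]
-19 470 [34.2 48.1 62.9]
-7 447 [32.6 47.2 61.8]
ymin/max -104.88222930620697 3.2477099438368415
[[70.4, -103.5], [68.5, -103.5], [66.7, -103.4]]
[[41.5, -104.9], [39.8, -104.8], [38.2, -104.7]]
[[-21.5, 3.7], [117.3, 2.4], [104.6, -92.8], [-23.2, -91.6]]
```

Depth and the two views agree: ruler top z ≈ 14 mm, turned +0.074 rad from the organiser, open end at y ≈ −104 mm. I'll grasp 24 mm from that end.

Request:
{"api": "arm_command", "payload": {"xyz": [[10,-1.5,0],[10.5,-2,-5],[0,0,-20],[0,0,-20],[0,0,-20],[0,0,-20],[0,0,-13],[0,0,0]], "spin": [2.2,2.3,0,0,0,0,0,0]}}

```text
time: 6.35
tool_pos: [0.6298, 0.1335, 0.1988]
tool_rot: [-3.138, -0.0, 1.769]
contact_force: [0.2, 0.1, -0.1]
opening: 0.0554
grip_force: 0.0
```

Request:
{"api": "arm_command", "payload": {"xyz": [[0,0,-5],[0,0,-5],[0,0,-3.5],[0,0,0]], "spin": [0,0,0,0]}}

```text
time: 6.75
tool_pos: [0.6304, 0.1334, 0.1871]
tool_rot: [-3.141, -0.0, 1.767]
contact_force: [-0.0, -0.5, -1.2]
opening: 0.0549
grip_force: 0.0
```

Request:
{"api": "arm_command", "payload": {"xyz": [[0,0,-1.5],[0,0,0],[0,0,0],[0,0,0],[0,0,0],[0,0,0],[0,0,0]], "spin": [0,0,0,0,0,0,0], "jaw": -1, "squeeze": 10}}

```text
time: 7.45
tool_pos: [0.6306, 0.1334, 0.1859]
tool_rot: [3.141, 0.0, 1.767]
contact_force: [0.5, 0.2, 1.3]
opening: 0.0298
grip_force: 10.0
```

Request:
{"api": "arm_command", "payload": {"xyz": [[0,0,5],[0,0,7],[0,0,7],[-5,-0.6,6],[-6,-0.7,5],[-6,-0.7,5],[-6,-0.7,5],[0,0,0]], "spin": [0,0,0,0,0,0,0,0]}}

```text
time: 8.25
tool_pos: [0.6069, 0.1307, 0.2267]
tool_rot: [3.141, 0.0, 1.767]
contact_force: [-0.3, -0.2, -0.6]
opening: 0.03
grip_force: 10.0
```

Run:
```python
from h import *
c=snap('wrist','w2');s=snap('side','s2'); o=observe(); print(o['tool_pos'].round(4),o['contact_force'].round(1),o['torque'].round(2),o['opening'],o['time'])
a=cv2.resize(c['img'][:300,100:460,::-1],(480,400)); b=cv2.resize(s['img'][120:240,210:330,::-1],(400,400),interpolation=cv2.INTER_CUBIC)
v=np.hstack([a,b]);cv2.imwrite('pics/w2v.png',cv2.resize(v,(800,364)))
```

```text
[0.6074 0.1307 0.226 ] [-0.2  0.9  0.5] [-0.12  0.01  0.01] 0.029376632020061973 8.35
```

View pics/w2v.png

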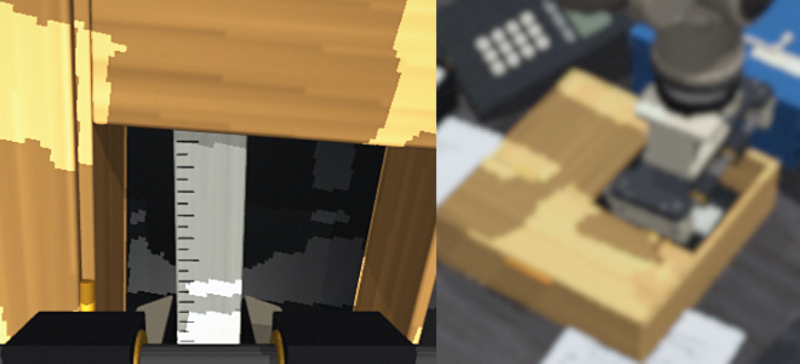

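Wrist view: the ruler (px 175–245, 130–345) is held and runs under the cover, the lid stays shut. Check its slant from depth.

```bash
cat >> h.py <<'E'
def slant(f,u=275,vs=(115,125,140,160,180,200,215,230)):
    c=dict(np.load(f'pics/{f}.npz'))
    for v in vs: print(v,pt(c,u,v).round(4))
E
python3 -c "
from h import *
slant('w2')"
```

```text
115 [0.5925 0.2095 0.0546]
125 [0.5934 0.2049 0.0543]
140 [0.5916 0.2055 0.2062]
160 [0.5968 0.1881 0.0536]
180 [0.5988 0.178  0.054 ]
200 [0.6009 0.1675 0.0541]
215 [0.6026 0.1591 0.0532]
230 [0.6041 0.1513 0.0551]
```

The ruler is still level, with its top at z = 54 mm, just under the cover. I'll ease the grip and keep lifting, so that the cover's edge turns it in the pads.

Request:
{"api": "arm_command", "payload": {"xyz": [[0,0,0],[0,0,4],[0,0,4],[0,0,4],[0,0,4],[0,0,4],[0,0,2],[0,0,0]], "spin": [0,0,0,0,0,0,0,0], "squeeze": 5}}

```text
time: 9.15
tool_pos: [0.6076, 0.1307, 0.2482]
tool_rot: [3.141, 0.0, 1.767]
contact_force: [-0.8, -0.1, -0.1]
opening: 0.0299
grip_force: 5.0
```

Run:
```python
from h import *
c=snap('wrist','w3'); o=observe(); print(o['tool_pos'].round(4),o['contact_force'].round(1),o['torque'].round(2),o['opening'],o['grip_force'])
slant('w3')
```

```text
[0.6075 0.1307 0.2479] [ 0.1 -0.5 -1. ] [-0.11 -0.01 -0.06] 0.029616434539833977 5.000094026327133
115 [0.5934 0.2103 0.0458]
125 [0.5945 0.2048 0.0493]
140 [0.5961 0.1967 0.0518]
160 [0.5983 0.1858 0.0551]
180 [0.6003 0.1752 0.0598]
200 [0.6024 0.1644 0.0633]
215 [0.604  0.1564 0.0659]
230 [0.6055 0.1489 0.07  ]
```

It now slants about 21° with the open end clear of the wall. I'll draw it out toward −y, still rising.

Request:
{"api": "arm_command", "payload": {"xyz": [[1.2,-10,3],[1.2,-10,3],[1.2,-10,3],[1.2,-10,3],[1.2,-10,3],[1.2,-10,3],[0,0,0]], "spin": [0,0,0,0,0,0,0]}}

```text
time: 9.9
tool_pos: [0.6151, 0.0691, 0.2663]
tool_rot: [3.14, 0.001, 1.765]
contact_force: [0.7, 0.3, -0.6]
opening: 0.0298
grip_force: 5.0
```

Run:
```python
from h import *
c=snap('wrist','w4'); o=observe(); print(o['tool_pos'].round(4),o['contact_force'].round(1),o['torque'].round(2),o['opening'],o['grip_force'])
slant('w4')
```

```text
[0.6149 0.0698 0.266 ] [-0.4  0.8 -0.4] [-0.12  0.01 -0.04] 0.030057771872049846 4.999978691339493
115 [0.6012 0.1489 0.0535]
125 [0.6023 0.1431 0.0578]
140 [0.604  0.1345 0.0608]
160 [0.6061 0.1235 0.0675]
180 [0.6083 0.1123 0.0716]
200 [0.6103 0.1015 0.0766]
215 [0.6118 0.0939 0.0813]
230 [0.6134 0.0859 0.0843]
```

Request:
{"api": "arm_command", "payload": {"xyz": [[1.2,-10,3],[1.2,-10,3],[1.2,-10,3],[1.2,-10,3],[1.2,-10,3],[1.2,-10,4],[0,0,0]], "spin": [0,0,0,0,0,0,0]}}

```text
time: 10.65
tool_pos: [0.6223, 0.0091, 0.2855]
tool_rot: [3.14, 0.001, 1.765]
contact_force: [0.6, -0.3, 0.5]
opening: 0.03
grip_force: 5.0
```

Run:
```python
from h import *
c=snap('wrist','w5'); o=observe(); print(o['tool_pos'].round(4),o['contact_force'].round(1),o['opening'],o['grip_force'])
slant('w5',vs=(60,70,80,90,100,115,125,160,200,230))
cv2.imwrite('pics/w5v.png',c['img'][:,:,::-1])
```

```text
[0.6221 0.0098 0.2852] [-0.6 -0.3  1. ] 0.029908011655859285 4.999844133853912
60 [0.602  0.1218 0.0572]
70 [0.6033 0.1154 0.0618]
80 [0.6044 0.1094 0.0644]
90 [0.6056 0.1035 0.0663]
100 [0.6067 0.0975 0.07  ]
115 [0.6084 0.0888 0.0727]
125 [0.6095 0.083  0.0762]
160 [0.6134 0.0633 0.0856]
200 [0.6176 0.0415 0.096 ]
230 [0.6206 0.026  0.1039]
```

View pics/w5v.png

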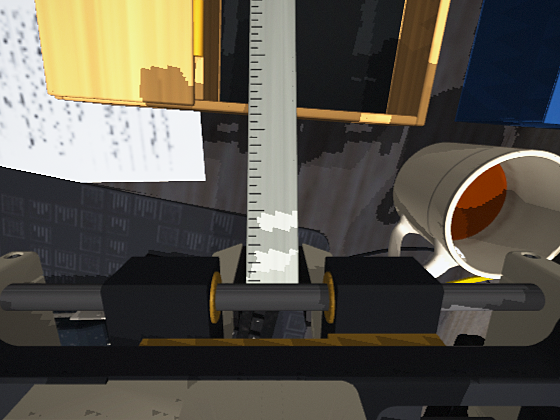

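Wrist view: the ruler (px 248–298, from row 0 to 280) slants out of the well over the right wall, its far half clear of the cover. The mug is off to the right, untouched. I'll tighten the grip and lift.

Request:
{"api": "arm_command", "payload": {"xyz": [[0,0,0],[0,0,0],[0,0,5],[0,0,10],[-1,0,15],[-2,0,15],[-3,0,15],[-10,0,12],[-12,0,12],[-12,0,12],[-12,2,12],[-12,4,12],[-12,6,12],[-12,8,12],[-8,8,12],[-4,8,12],[0,8,6],[0,0,0]], "spin": [0,0,0,0,0,0,0,0,0,0,0,0,0,0,0,0,0,0], "squeeze": 25}}

```text
time: 12.5
tool_pos: [0.5221, 0.0558, 0.4598]
tool_rot: [3.139, 0.0, 1.768]
contact_force: [0.1, -0.8, -0.4]
opening: 0.0292
grip_force: 25.0
```

Run:
```python
from h import *
c=snap('wrist','w6');t=snap('top','t6');s=snap('side','s6'); o=observe(); print(o['tool_pos'].round(4),o['contact_force'].round(1),o['opening'],o['grip_force'],o['time'])
slant('w6',u=272,vs=(2,20,40,70,100,125,160,200,230))
f=lambda i,w:cv2.resize(i[:,:,::-1],w,interpolation=cv2.INTER_CUBIC)
v=np.vstack([np.hstack([f(c['img'],(400,300)),f(t['img'][110:260,140:340],(400,300))]),f(s['img'][20:230,60:460],(571,300))[:, :] if 0 else np.hstack([f(s['img'][40:250,130:410],(400,300)),np.zeros((300,400,3),np.uint8)])])
cv2.imwrite('pics/v6.png',v)
```

```text
[0.5222 0.0547 0.458 ] [ 0.1 -0.7 -0.1] 0.029367511736814584 24.99948799610138 12.65
2 [0.4924 0.2061 0.2113]
20 [0.4948 0.1942 0.2171]
40 [0.4973 0.1813 0.2231]
70 [0.501  0.1625 0.2317]
100 [0.5047 0.1441 0.2425]
125 [0.5076 0.1295 0.2493]
160 [0.5115 0.1097 0.2594]
200 [0.5158 0.0879 0.2697]
230 [0.5188 0.0727 0.2789]
```

View pics/v6.png

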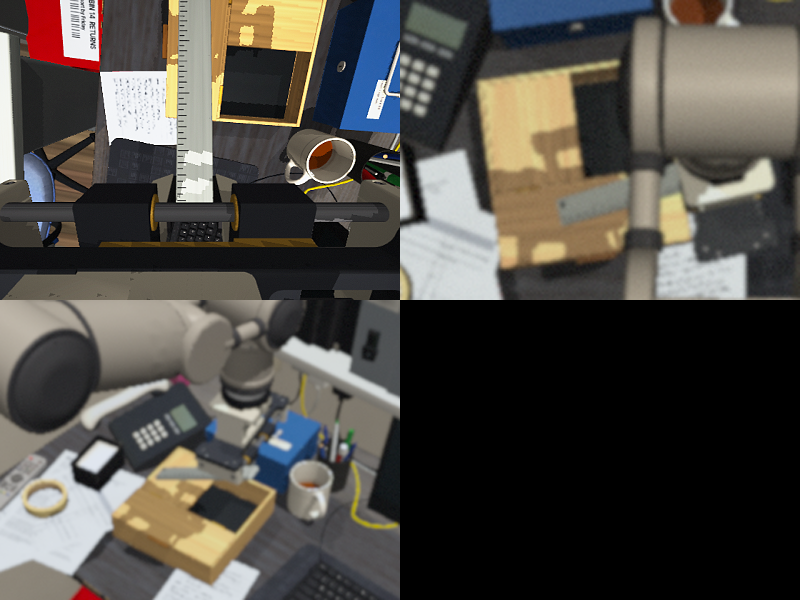

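The ruler hangs on the slant with its lowest end near z = 0.20 m; the lid looks flat. Check the lid by depth, let the arm settle, then hand in.

Run:
```python
from h import *
s=np.load('pics/s6.npz'); o=np.array([.569,.206]);psi=.1188;R=np.array([[np.cos(psi),-np.sin(psi)],[np.sin(psi),np.cos(psi)]])
v,u=np.mgrid[100:260,200:340]; P=np.array([pt(s,a,b) for a,b in zip(u.ravel(),v.ravel())])
q=(P[:,:2]-o)@R
for x0 in(-115,-95,-75,-55,-40):
    m=(abs(q[:,0]*1e3-x0)<6)&(abs(q[:,1])<.11)&(P[:,2]<.15)&(P[:,2]>.03); print(x0,m.sum(),np.percentile(P[m,2],[10,50,90]).round(4))
t=np.load('pics/t6.npz')['img'].astype(int);a=np.load('pics/t0.npz')['img'].astype(int)
for n,(u,v) in dict(tape=(126,256),stapler=(360,240),tin=(416,254)).items(): print(n,abs(t-a)[v-22:v+22,u-22:u+22].mean())
o=observe();print(o['qvel'].round(3))
```

```text
-115 637 [0.0357 0.0578 0.0688]
-95 263 [0.0642 0.0668 0.07  ]
-75 250 [0.0648 0.0671 0.0705]
-55 243 [0.0647 0.0675 0.0705]
-40 245 [0.0648 0.0676 0.07  ]
tape 16.489325068870524
stapler 26.514462809917354
tin 12.691287878787879
[-0.008  0.003  0.007  0.001  0.001  0.   ]
```

Request:
{"api": "arm_command", "payload": {"xyz": [[0,0,0],[0,0,0],[0,0,0],[0,0,0],[0,0,0]], "spin": [0,0,0,0,0]}}

```text
time: 13.15
tool_pos: [0.5219, 0.0546, 0.4587]
tool_rot: [3.142, -0.0, 1.767]
contact_force: [0.4, -0.0, -0.2]
opening: 0.0292
grip_force: 25.0
```

```bash
python3 -c "
from cell import *
print(hand_in())"
```

```text
the job is handed in; nothing more can be done
None
```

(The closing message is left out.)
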